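Blank off the milk strainer's inlet with a cam-lock plug

ROBOT

A 6-joint arm with a two-finger parallel gripper is mounted at the origin on a cart in front of the work surface, level with it; the furniture and walls round the work are solid. World frame = base frame: x ahead of the robot, y to its left, z up, the work surface at z = 0. Lengths are in m, angles in degrees, forces in N, time in s.
With the tool pointing down it reaches from about 0.3 to 0.75 m from the base axis. Payload 8.5 kg.
Tool frame: the origin (TCP) lies midway between the tips of the shut fingers; the grasp point (between the pads) lies 19 mm behind it (env.tcp_to_grasp is the z of the grasp point in the tool frame, in m); z points along the fingers, y is the line along which they close (so a half turn about z gives the same grasp; the last joint's range is limited). The gripper opens to 85 mm and grips with 20 to 120 N. Pads are 22 mm wide; open, the fingers measure 114 mm over their backs; the gripper's body (76 mm by 85 mm) begins 54 mm behind the grasp point. The pads swing forward as they close: fully open they stand 13 mm farther back than shut.
Start: joints at [-79.315, 21.807, 74.336, -0, 83.858, -12.336], TCP at [0.215, -0.506, 0.231] pointing down, gripper open.
Joint ranges: [-178.18, 178.18], [-50.72, 133.34], [12.68, 142.11], [-81.47, 261.47], [9.98, 163.14], [-165.26, 165.26]. Speed limits (degrees/s): [136.94, 136.94, 180, 180, 180, 180].

INTERFACE

Orientations are given as a 3x3 rotation matrix whose columns are the frame's x, y, z axes.
In Python, from rig import env, imaging, job, models gives the robot as it stands. The module is installed in compiled form; this text tells all that it offers.
- The arm moves only by the tool jog_arm, never from a script. Its argument "plan" is text: rows parted by semicolons, each of 7 numbers parted by spaces: the turn, a rotation vector about the tool's x, y, z in degrees, then the shift along the tool's x, y, z in cm, then the closure in counts, from 0 (fully open) to 255 (shut). In form: rx ry rz x y z claw; .... A call has 1 to 10 rows; each row shifts and turns the commanded pose from where the row before left it, along the tool's axes as they then stand; what a row does not reach is not made up. A row lasts 1/12 s, in which the tool goes at most 41.7 mm and 7.16 degrees, less where a joint would pass 70% of its speed; a pose out of reach is approached as far as the arm can. A call with a gripper value outside its range is refused whole. The fingers move at their own pace and stop on an object; "grip_force" is the grip in N (left out, the last holds). Time passes only in rows, so rows that do not move let the fingers close. It gives the time, the measured TCP pose, the force, the opening and the grip force at its end, in the units of the state.
- env.observe(): the state, without advancing time (a new reading comes with each control period).
- imaging.get_image(name): name is "scene" or "side" or "wrist"; returns a dict with "pixels" (400x640x3 uint8, red, green, blue), "depth" (400x640 float32, m along the optical axis (not along the pixel's ray), 0 where there is no reading), "fov_y" (degrees; the focal length in pixels is half the picture's height over the tangent of half this angle, whatever the lens; pixels are square), "cx", "cy" (the principal point, pixels), "world_from_camera" (4x4, takes a point from camera to world coordinates). Camera axes: x right, y down, z forward; pixel columns grow to the right and rows downward; lengths in m; the calibration is good to about 2 mm. The wrist camera is an equidistant fisheye: a pixel r from the principal point sees the ray r / f radians off the axis. A picture is of the moment at which its call begins.
- job.close_job(): hands the job in; it is judged then, once.
Trained networks look in the newest picture that a camera, given by its name, has taken for a name from the list of things; names that differ only in an ending like _2 or _b are one class to them, and where a whole thing is asked for, a point or a joint stands for the part that bears it (a point fixed in the world has none). Each returns a list of dicts, best first, with "confidence" (0 to 1); they miss things now and then, are a little off and sometimes report something else, mostly with a low value. They report only what shows in the picture. A call takes as long as a camera call. They do not tell look-alikes from the thing itself.
- models.outline_of(camera, query): "region" (400x640 bool, what is visible of it) and "bbox" ([centre column, centre row, width, height] in pixels, round what is visible of it).
- models.tip_of(camera, query): "at" ([column, row] in pixels: a listed point, or the origin of a listed thing).
The state is a dict: "time_s": time; "q": joint angles; "qvel": joint speeds; "joint_efforts": joint torques, N m; "position": TCP position; "tool_rot": TCP orientation; "ft_force": force on the tool from outside, world axes, zero at the start; "wrist_torque": the same for the moment, N m; "grip_width": finger opening in m; "gripper_force": force on a finger pad.
Only numpy, scipy, OpenCV 4.12 (cv2) and the standard library are available. Lean on these libraries where they do the work, as an engineer would, in place of code of your own. Each camera call takes 0.05 s, during which the arm holds its last target. There are 200 camera calls.

TASK

The milk strainer is to be pressure tested, so its inlet has to be blanked off: set the grooved metal plug upright into the upward-facing coupler, press it down by feel with about 20 N to bed the worn rubber seal without crushing it, and let go while both cam arms are still up. Then swing the two cam arms down together - never lock one home while the other is still up - until both lie fully home against the coupler's sides and hold the plug down. Leave the other things on the bench where they are.

Things in the scene. Friction and masses are not known exactly. Their poses are not given: they have to be found in the camera images.
- strainer: Fixed bench milk strainer: steel base plate (x -48 to +172, y -52 to +52, top 14 mm high) with an upward-facing aluminium cam-groove coupler (48 mm outside diameter) and, 120 mm behind it, a steel pot (82 mm diameter, top 136 mm high) whose dial gauge reaches to 68 mm from the coupler's axis. Origin: on the bench under the coupler's axis; z up, +x from coupler to pot, +y to the left cam arm.
- coupler_pivots (a point): Point on the coupler's axis at the height of the two cam-arm pivots, 130 mm above the bench and 11 mm below the rim. The pivots lie 26 mm from it, at +y (left) and -y (right) of the strainer's axes; their pins run along x. Round mouth, 40 mm in diameter: the plug has 1.5 mm to spare all round.
- coupler_seat (a point): Point on the coupler's axis where the top of a new, unloaded rubber seal would be, inside the mouth, 113.5 mm above the bench, 27.5 mm below the rim. The seal is worn: its top, on which the plug's underside comes to rest, lies 0 to 1.8 mm lower than this, different each time. Locked, the plug's underside is about 2.5 mm below this point.
- cam_left (a joint): Angle (rad) of the left cam arm (coupler's +y side), a steel bar 50 mm long from its pivot, 6 mm thick, 11 to 15 mm wide. 0 = straight up, 1.57 = level, pointing away from the axis, 3.15 = home: straight down along the coupler's side, against its stop. Starts at 0.9 to 1.3, stays where it is left (friction, 2 to 4 N at its end); from about 2.1 its cam draws the plug down, over centre at 2.95.
- cam_right (a joint): Angle (rad) of the right cam arm, on the coupler's -y side: mirror image of the left one, same values. When both are home their outer faces are 61 mm apart, from pivot height to 50 mm below it, with free space beside and below them down to the base plate.
- cam_left_tip (a point): Middle of the left cam arm's free end, 50 mm from its pivot.
- cam_right_tip (a point): Middle of the right cam arm's free end, 50 mm from its pivot.
- seal (a joint): How far the springy rubber seal is pressed in (m), counted from its own unloaded top: 0 unloaded, 1 mm for every 8 N. Bedding it takes 1.6 mm (13 N) or more for a moment; pressing it in by more than 3.2 mm (26 N) by hand crushes it. The cams cannot crush it: they press it in by 0.5 to 3.2 mm.
- plug: Solid aluminium blanking plug, 46 mm tall, about 0.22 kg, standing upright on the bench: nose 37 mm in diameter with a bevelled foot, a groove round its waist (20 mm diameter, 15 to 29 mm up), a disc 37 mm in diameter at 29 to 34 mm, and on top a round knob 24 mm in diameter, 34 to 46 mm up. Origin: centre of its underside; z up. Its turn about z does not matter.
- plug_knob (a point): Middle of the plug's knob, 40 mm above the plug's underside; the place to take hold of it. The knob's top stands 28 to 30 mm above the arm pivots when the plug rests on the seal, about 27 mm when it is locked.
- tape_roll: Bystander: roll of beige tape lying flat, 58 mm diameter, 19 mm high; origin centre of underside. It, the plug and the loose cap stand in a row near the front edge, in any order.
- loose_cap: Bystander: white bottle cap, 52 mm diameter, 24 mm high; origin centre of underside.
- label_roll: Bystander: white label roll lying flat, 69 mm diameter, 35 mm high, left of the strainer; origin centre of underside.
- beaker: Bystander: glass beaker, 55 mm diameter, 71 mm high, left of the strainer; origin centre of underside.
- kitchen_timer: Bystander: small white timer, 58 x 62 x 18 mm, at the right front; origin centre of underside. (Behind it stands a fixed drawer cabinet, 212 mm high, with small things on top: it fills x > 0.50 m, y from -0.49 to -0.065 m, to the right of the strainer.)
Not all that is in view belongs to the job. Leave any orange or purple look-alike of the plug alone.

How it is judged:
By the outcome, as a careful person would: the job done as asked, in the order asked, and still so for the second after the job is handed in, with the robot touching nothing.
It also fails if it takes over 53 s, if anything falls off the work surface, if the arm or the gripper's body presses on something with over 40 N, if the wrist force passes 120 N, or if a joint passes its speed limit or range.

## Working session

There is one attempt and no reset: what is moved stays moved. The work goes in short steps, Python scripts to look and compute and a tool call to move; the robot and the scene stay as the last step left them, time stands still between calls to the robot, and variables do not carry over. Pictures are saved under pics/ and viewed, at most 10 in all, crops included, and the job is handed in when it is done.

Besides the shell and the picture viewer there is one more tool, called after "Request:" in YAML: its name, and indented under it one key for each argument. jog_arm: Moves the arm, as the interface text tells. Its arguments: {"type":"object","properties":{"plan":{"type":"string"},"grip_force":{"type":"number"}},"required":["plan"]}

```bash
mkdir -p pics
cat > h.py <<'E'
import numpy as np, cv2
from rig import env, imaging, job, models
def ray(im,u,v,fish=False):
    f=200/np.tan(np.radians(im["fov_y"]/2)); x=(u-im["cx"])/f; y=(v-im["cy"])/f
    if fish:
        r=np.hypot(x,y); s=np.sin(r)/r if r>1e-9 else 1
        return np.array([x*s,y*s,np.cos(r)])
    return np.array([x,y,1.])
def onplane(im,u,v,z,fish=False):
    T=im["world_from_camera"]; d=T[:3,:3]@ray(im,u,v,fish); o=T[:3,3]
    return o+d*(z-o[2])/d[2]
def pix(im,p,fish=False):
    T=im["world_from_camera"]; c=T[:3,:3].T@(np.array(p)-T[:3,3]); f=200/np.tan(np.radians(im["fov_y"]/2))
    if fish:
        r=np.hypot(c[0],c[1]); t=np.arctan2(r,c[2]); return im["cx"]+f*t*c[0]/r, im["cy"]+f*t*c[1]/r
    return im["cx"]+f*c[0]/c[2], im["cy"]+f*c[1]/c[2]
def cloud(im):
    f=200/np.tan(np.radians(im["fov_y"]/2)); v,u=np.mgrid[:400,:640]; d=im["depth"]
    c=np.stack([(u-im["cx"])/f*d,(v-im["cy"])/f*d,d],-1)
    T=im["world_from_camera"]; return c@T[:3,:3].T+T[:3,3]
def save(im,n,crop=None,k=1):
    p=im["pixels"][:,:,::-1]
    if crop: p=p[crop[1]:crop[3],crop[0]:crop[2]]
    cv2.imwrite("pics/"+n,cv2.resize(p,None,fx=k,fy=k,interpolation=cv2.INTER_CUBIC))
E
cat > a.py <<'E'
from h import *
np.set_printoptions(precision=4,suppress=True)
ims={}
for c in("scene","side"):
    im=imaging.get_image(c); ims[c]=im; print(c,im["fov_y"],im["world_from_camera"][:3].tolist())
    P=cloud(im)
    for q,z in(("plug",0),("plug_knob",.04),("coupler_pivots",.13),("coupler_seat",.1135),("strainer",0),("cam_left_tip",.14),("cam_right_tip",.14)):
        for r in models.tip_of(c,q)[:3]:
            u,v=r["at"]; print(c,q,round(r["confidence"],2),np.round([u,v]),onplane(im,u,v,z),P[int(min(v,399)),int(min(u,639))])
a=np.vstack([ims["scene"]["pixels"],ims["side"]["pixels"]])
cv2.imwrite("pics/s.png",cv2.resize(ims["scene"]["pixels"][:,:,::-1],None,fx=1.25,fy=1.25));cv2.imwrite("pics/d.png",cv2.resize(ims["side"]["pixels"][:,:,::-1],None,fx=1.25,fy=1.25))
print(env.observe(),env.tcp_to_grasp)
E
python3 a.py
```

```text
scene 49.89627604509755 [[0.9992214898712152, -0.03792993847746066, 0.010850527482344368, 0.5322978455924535], [-0.03829846746060993, -0.866604572251545, 0.49752361023662495, -0.47536815826569934], [-0.009467923199818618, -0.49755184164045907, -0.8673825703289578, 1.0053388786235546]]
scene plug 0.72 [289. 230.] [0.4736 0.0165 0.    ] [0.4736 0.0026 0.0309]
scene plug 0.7 [269. 207.] [0.4225 0.0892 0.    ] [0.4249 0.0733 0.0321]
scene plug 0.58 [292. 185.] [0.483  0.1537 0.    ] [0.4827 0.1353 0.0316]
scene plug_knob 0.71 [289. 224.] [0.4778 0.015  0.04  ] [0.4771 0.0151 0.0449]
scene plug_knob 0.51 [266. 200.] [0.4177 0.0861 0.04  ] [0.4187 0.0824 0.0479]
scene plug_knob 0.48 [290. 180.] [0.48   0.1446 0.04  ] [0.4783 0.1413 0.0472]
scene coupler_pivots 0.83 [336. 196.] [0.5938 0.0377 0.13  ] [0.5949 0.0493 0.1112]
scene coupler_seat 0.75 [338. 200.] [0.5978 0.0359 0.1135] [0.5973 0.0438 0.1013]
scene strainer 0.67 [335. 223.] [0.5939 0.0334 0.    ] [ 0.5798 -0.072   0.2121]
scene cam_left_tip 0.59 [325. 169.] [0.5715 0.1091 0.14  ] [0.5699 0.0922 0.1654]
scene cam_left_tip 0.43 [34
[... 770 characters left out ...]
0.0897 0.04  ] [0.4186 0.0817 0.0452]
side cam_left_tip 0.38 [328. 168.] [0.6075 0.1825 0.14  ] [0.7328 0.482  0.0391]
{'time_s': 0.8, 'q': array([-79.3133,  21.806 ,  74.3355,  -0.0003,  83.8585, -12.3362]), 'qvel': array([ 0.005 ,  0.0701, -0.0736, -0.0438,  0.0336,  0.0215]), 'joint_efforts': array([ -0.003 , -44.8307, -23.1458,  -0.0003,   0.0006,  -0.    ]), 'position': array([ 0.2151, -0.5062,  0.2313]), 'tool_rot': array([[ 0.9203,  0.3911, -0.    ],
       [ 0.3911, -0.9203,  0.    ],
       [-0.    , -0.    , -1.    ]]), 'ft_force': array([-0.1694,  0.2054,  0.4445]), 'wrist_torque': array([ 0.0493,  0.0547, -0.0047]), 'gripper_force': 0.0, 'grip_width': 0.08520864685311037} -0.0187
```

View pics/s.png

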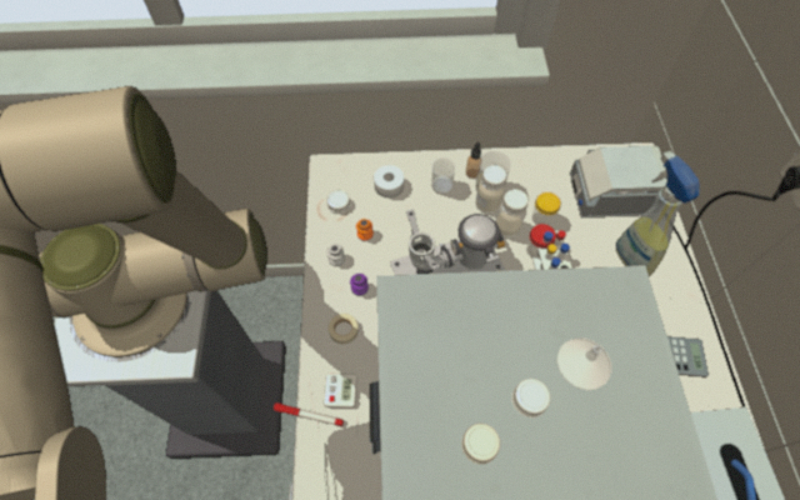

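View pics/d.png

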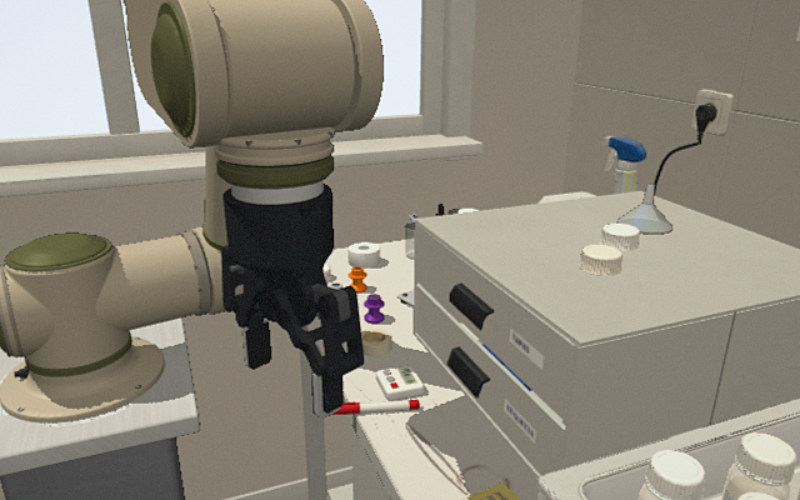

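The scene picture (1.25x) has three plug-like things: orange at about (365,230), purple at (359,285) and bare metal at (336,254). The metal one, native (269,204), is the plug. The coupler is at (422,245), the pot at (479,238), and the timer and tape roll lie in front. Next I'll check the plug in a crop and get the strainer's heading.

```bash
cat > b.py <<'E'
from h import *
np.set_printoptions(precision=4,suppress=True)
im=imaging.get_image("scene"); P=cloud(im)
save(im,"crop.png",(240,130,440,270),4)
for q in("plug","strainer","cam_left","cam_right","tape_roll"):
    for r in models.outline_of("scene",q)[:3]:
        m=r["region"]; Q=P[m]; Q=Q[Q[:,2]>.01]
        print(q,round(r["confidence"],2),np.round(r["bbox"]),m.sum(),np.median(Q,0),Q.min(0),Q.max(0),np.median(im["pixels"][m],0))
Q=P.reshape(-1,3)
for n,lo,hi,c in(("rim",.136,.146,(.595,.036)),("pot",.11,.2,(.715,.045)),("plug",.03,.05,(.421,.088))):
    s=Q[(Q[:,2]>lo)&(Q[:,2]<hi)&(np.hypot(*(Q[:,:2]-c).T)<(.05 if n=="pot" else .03))]
    e,r=cv2.minEnclosingCircle(s[:,:2].astype(np.float32)) if len(s) else (0,0)
    print(n,len(s),e,r,s.mean(0))
E
python3 b.py
```

```text
plug 0.65 [288. 229.  17.  19.] 251 [0.4698 0.0102 0.035 ] [ 0.4535 -0.0025  0.0103] [0.4866 0.032  0.0492] [111.  71. 125.]
plug 0.55 [293. 184.  12.  17.] 172 [0.4828 0.1397 0.0343] [0.4652 0.1278 0.0102] [0.4964 0.1555 0.0503] [171.   96.5  39. ]
plug 0.53 [267. 205.  18.  17.] 202 [0.4211 0.0796 0.0346] [0.404  0.0686 0.0101] [0.4382 0.0992 0.0493] [150.5 147.5 134.5]
strainer 0.68 [357. 193.  93.  48.] 2796 [0.6753 0.0484 0.1044] [ 0.5323 -0.4754  0.01  ] [0.7737 0.1173 1.0053] [123. 121. 114.]
cam_left 0.62 [273. 264.  20.  27.] 364 [ 0.4379 -0.0774  0.0178] [ 0.4084 -0.4754  0.01  ] [ 0.5323 -0.0471  1.0053] [135. 124. 101.]
cam_left 0.45 [329. 176.  11.  24.] 114 [0.5801 0.0802 0.1518] [0.5698 0.0606 0.1288] [0.5882 0.0972 0.1654] [169. 166. 157.]
cam_left 0.43 [310. 148.  24.  27.] 526 [0.5387 0.2666 0.0329] [ 0.5059 -0.4754  0.01  ] [0.5721 0.31   1.0053] [200.  208.5 200. ]
cam_right 0.56 [345. 208.  14.  14.] 83 [ 0.6072 -0.0085  0.15  ] [ 0.5323 -0.4754  0.0583] [0.6238 0.0413 1.0053] [145. 142. 136.]
tape_roll 0.89 [274. 263.  21.  27.] 390 [ 0.4378 -0.0769  0.0178] [ 0.4083 -0.4754  0.01  ] [ 0.5323 -0.0471  1.0053] [135. 124. 101.]
rim 117 (0.5948626399040222, 0.03567921742796898) 0.02964024804532528 [0.5951 0.0346 0.1394]
pot 737 (0.713599443435669, 0.050263743847608566) 0.045858629047870636 [0.7095 0.0557 0.1261]
plug 133 (0.42091384530067444, 0.08661188185214996) 0.018290987238287926 [0.4212 0.0832 0.0391]
```

View pics/crop.png

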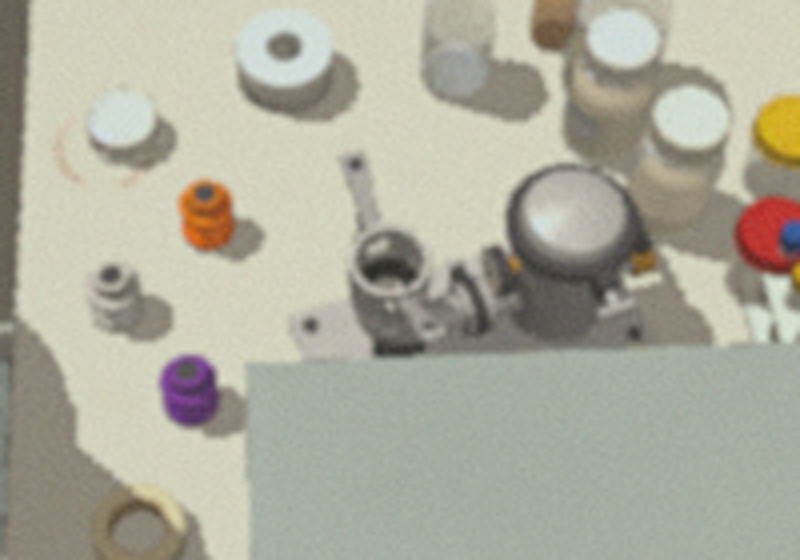

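The crop confirms it: bare metal plug at (112,290), orange at (207,213), purple at (190,390), coupler mouth at (388,262), left cam arm up with its tip at (352,160). The plug is at about (0.421, 0.087). Turning the tool first, then travelling above it.

Request:
jog_arm:
  plan: "0 0 -6.7 0 0 0 0;0 0 -6.7 0 0 0 0;0 0 -6.7 0 0 0 0;0 0 -6.7 0 0 0 0;0 0 -6.7 0 0 0 0;0 0 -6.7 0 0 0 0;0 0 -6.7 0 0 0 0;0 0 -6.7 0 0 0 0;0 0 -6.7 0 0 0 0;0 0 -6.7 0 0 0 0"
  grip_force: 40

```text
time_s: 1.93
position: [0.2151, -0.5062, 0.2313]
tool_rot: [[-0.006, 1.0, 0.0], [1.0, 0.006, 0.0], [0.0, 0.0, -1.0]]
ft_force: [0.3, -0.6, 1.3]
grip_width: 0.085
gripper_force: 0.0
```

Request:
jog_arm:
  plan: "0 0 0 2.97 1.03 0 0;0 0 0 2.97 1.03 0 0;0 0 0 2.97 1.03 0 0;0 0 0 2.97 1.03 0 0;0 0 0 2.97 1.03 0 0;0 0 0 2.97 1.03 0 0;0 0 0 2.97 1.03 0 0;0 0 0 2.97 1.03 0 0;0 0 0 2.97 1.03 0 0;0 0 0 2.97 1.03 0 0"

```text
time_s: 2.77
position: [0.3181, -0.2077, 0.2315]
tool_rot: [[0.0, 1.0, 0.0], [1.0, -0.0, -0.0], [-0.0, 0.0, -1.0]]
ft_force: [0.6, 0.3, 0.7]
grip_width: 0.0854
gripper_force: 0.0
```

Request:
jog_arm:
  plan: "0 0 0 2.97 1.03 0 0;0 0 0 2.97 1.03 0 0;0 0 0 2.97 1.03 0 0;0 0 0 2.97 1.03 0 0;0 0 0 2.97 1.03 0 0;0 0 0 2.97 1.03 0 0;0 0 0 2.97 1.03 0 0;0 0 0 2.97 1.03 0 0;0 0 0 2.97 1.03 0 0;0 0 0 2.97 1.03 0 0;"

```text
time_s: 3.6
position: [0.4211, 0.0896, 0.2315]
tool_rot: [[-0.001, 1.0, 0.001], [1.0, 0.001, -0.0], [-0.0, 0.001, -1.0]]
ft_force: [0.6, -0.9, -0.3]
grip_width: 0.0854
gripper_force: 0.0
```

Request:
jog_arm:
  plan: "0 0 0 0 0 2 0;0 0 0 0 0 2 0;0 0 0 0 0 2 0;0 0 0 0 0 1.5 0;0 0 0 0 0 0 0;0 0 0 0 0 0 0"

```text
time_s: 4.1
position: [0.4208, 0.0879, 0.1564]
tool_rot: [[-0.0, 1.0, -0.001], [1.0, 0.0, 0.0], [0.0, -0.001, -1.0]]
ft_force: [0.8, -0.4, -0.8]
grip_width: 0.0852
gripper_force: 0.0
```

```bash
cat > c.py <<'E'
from h import *
import sys
np.set_printoptions(precision=4,suppress=True)
im=imaging.get_image("wrist"); o=env.observe(); print(o["position"],o["tool_rot"].tolist(),im["fov_y"],im["world_from_camera"][:3].tolist())
cv2.imwrite("pics/"+sys.argv[1],cv2.resize(im["pixels"][:,:,::-1],None,fx=1.25,fy=1.25))
for q,z in(("plug",0),("plug_knob",.04),("coupler_pivots",.13),("coupler_seat",.1135),("strainer",0),("cam_left_tip",.155),("cam_right_tip",.155)):
    for r in models.tip_of("wrist",q)[:3]:
        u,v=r["at"]; print(q,round(r["confidence"],2),np.round([u,v]),onplane(im,u,v,z,True))
E
python3 c.py w1.png
```

```text
[0.4213 0.0878 0.1571] [[-0.00032129744432577725, 0.999999560538256, 0.0008807333574964292], [0.999999947220533, 0.0003213398039643008, -4.795478622224881e-05], [-4.823777983239595e-05, 0.0008807179032615006, -0.99999961100447]] 65.70646984690485 [[0.9999996403967627, 0.0008475942646765109, -2.811239597717923e-05, 0.4205382264144172], [0.0008067957140059457, -0.9610335760514629, -0.27643048815644805, 0.15902231584298782], [-0.0002613178527804828, 0.2764303660701892, -0.9610339142960981, 0.29791865855617194]]
plug 0.85 [314. 182.] [0.4177 0.09   0.    ]
plug 0.8 [380. 123.] [0.482  0.1486 0.    ]
plug 0.66 [363. 249.] [0.4706 0.0169 0.    ]
plug_knob 0.82 [368. 268.] [0.4692 0.0157 0.04  ]
plug_knob 0.74 [392. 125.] [0.484  0.1491 0.04  ]
plug_knob 0.69 [319. 194.] [0.4225 0.0886 0.04  ]
coupler_pivots 0.79 [537. 286.] [0.5946 0.0382 0.13  ]
coupler_seat 0.65 [526. 277.] [0.5945 0.0379 0.1135]
coupler_seat 0.32 [318. 196.] [0.4216 0.1074 0.1135]
strainer 0.82 [469. 231.] [0.5928 0.0344 0.    ]
cam_left_tip 0.88 [565. 230.] [0.5813 0.0963 0.155 ]
```

View pics/w1.png

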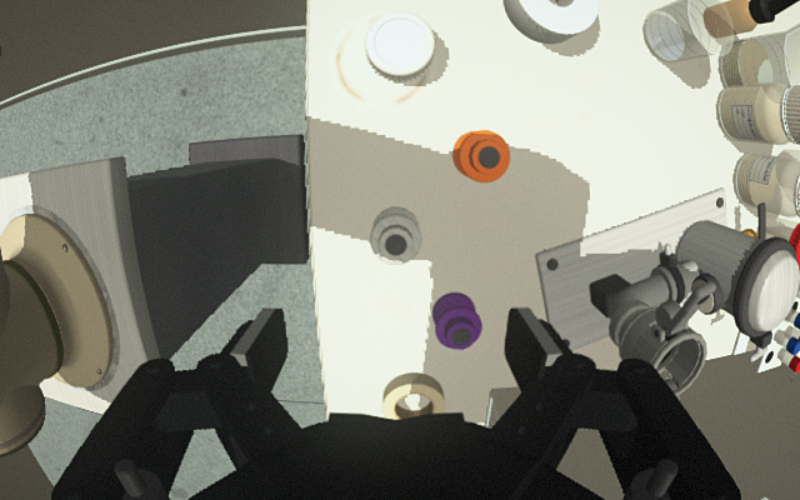

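The wrist view shows the metal plug at (395,238), midway between the fingers, with orange at (485,155), purple at (458,322) and the coupler rim at (670,360). Plug measured at (0.4215, 0.0885), under the TCP. Descending to take the knob.

Request:
jog_arm:
  plan: "0 0 0 0.05 0.03 2 0;0 0 0 0 0 2 0;0 0 0 0 0 2 0;0 0 0 0 0 2 0;0 0 0 0 0 2 0;0 0 0 0 0 2 0;0 0 0 0 0 0.1 60;0 0 0 0 0 0 255;0 0 0 0 0 0 255;0 0 0 0 0 0 255"
  grip_force: 50

```text
time_s: 5.33
position: [0.4218, 0.0884, 0.0364]
tool_rot: [[-0.0, 1.0, 0.002], [1.0, 0.0, -0.0], [-0.0, 0.002, -1.0]]
ft_force: [-1.3, -0.2, -0.2]
grip_width: 0.0388
gripper_force: 0.0
```

Request:
jog_arm:
  plan: "0 0 0 0 0 0 255;0 0 0 0 0 0 255;0 0 0 0 0 0 255;0 0 0 0 0 0 255;0 0 0 0 0 0 255;0 0 0 0 0 0 255"

```text
time_s: 5.83
position: [0.4215, 0.0884, 0.0364]
tool_rot: [[-0.0, 1.0, 0.002], [1.0, 0.0, -0.0], [-0.0, 0.002, -1.0]]
ft_force: [-1.9, -0.3, 8.2]
grip_width: 0.0218
gripper_force: 48.6
```

Run:
```python
from h import *
im=imaging.get_image("side")
T=np.array([[0.9999996403967627,0.0008475942646765109,-2.811239597717923e-05,0.4205382264144172],[0.0008067957140059457,-0.9610335760514629,-0.27643048815644805,0.15902231584298782],[-0.0002613178527804828,0.2764303660701892,-0.9610339142960981,0.29791865855617194],[0,0,0,1]])
w=imaging.get_image("wrist"); w=dict(w); w["world_from_camera"]=T
a,b,c,d=[onplane(w,u/1.25,v/1.25,z,True) for u,v,z in((537,254,.014),(724,189,.014),(552,265,.014),(719,203,.014))]
for p,q in((a,b),(c,d)): print(p,q,np.linalg.norm(q-p),np.degrees(np.arctan2(*(q-p)[1::-1])))
print(w["cx"],w["cy"]); save(im,"g1.png",(200,150,360,290),4)
```

```text
[0.53402811 0.07186826 0.014     ] [0.74043099 0.13676903 0.014     ] 0.2163660270951676 17.4550944892528
[0.54863044 0.06238876 0.014     ] [0.73510235 0.12250134 0.014     ] 0.19592166236602174 17.8676613978266
316.5453968283993 197.85034635391546
```

View pics/g1.png

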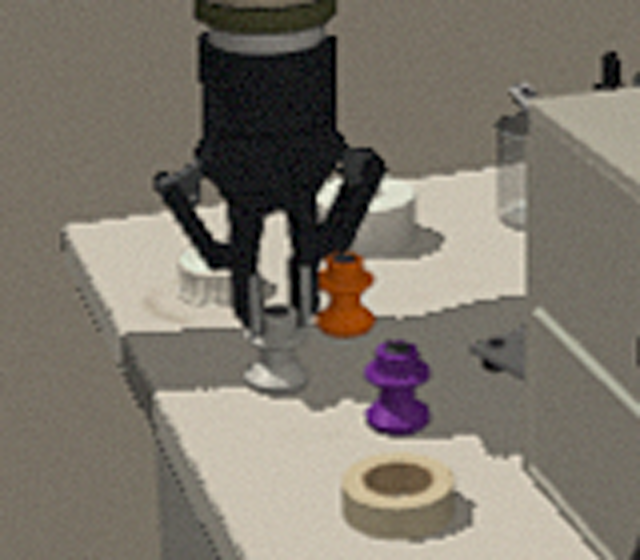

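The fingers hold the metal plug by its knob, seen at crop (278,330), and the neighbours are untouched. The base plate edges give a heading of about 17.7°, and the plate corner agrees with the coupler at (0.5946, 0.0375). Lifting and carrying.

Request:
jog_arm:
  plan: "0 0 0 0 0 -1 255;0 0 0 0 0 -2.5 255;0 0 0 0 0 -3 255;0 0 0 0 0 -3 255;0 0 0 0 0 -3 255;0 0 0 0 0 -3 255;0 0 0 0 0 -2.5 255;0 0 0 0 0 0 255"

```text
time_s: 6.6
position: [0.4227, 0.0884, 0.22]
tool_rot: [[-0.001, 1.0, 0.009], [1.0, 0.001, -0.001], [-0.001, 0.009, -1.0]]
ft_force: [0.4, -0.6, -1.9]
grip_width: 0.0213
gripper_force: 49.6
```

Request:
jog_arm:
  plan: "0 0 0 -0.85 2.88 0 255;0 0 0 -0.85 2.88 0 255;0 0 0 -0.85 2.88 0 255;0 0 0 -0.85 2.88 0 255;0 0 0 -0.85 2.88 0 255;0 0 0 -0.85 2.88 0 255;0 0 -5.9 0 0 0 255;0 0 -5.9 0 0 0 255;0 0 -5.9 0 0 0 255;0 0 0 0 0 0 255"

```text
time_s: 7.43
position: [0.5936, 0.0375, 0.2141]
tool_rot: [[-0.308, 0.951, -0.002], [0.951, 0.308, 0.0], [0.001, -0.002, -1.0]]
ft_force: [-0.6, 0.1, -3.4]
grip_width: 0.0211
gripper_force: 49.8
```

```bash
python3 c.py w2.png
```

```text
[0.5936 0.0375 0.2144] [[-0.3025783079833701, 0.9531230632332847, -0.0016714875772331796], [0.9531242562209363, 0.30257908261699595, 0.00022575638273465863], [0.000720930792781448, -0.0015248263695286325, -0.9999985775806558]] 65.70646984690485 [[0.9513428683268136, 0.2966054925455621, 0.08349807587910613, 0.5719530354431392], [0.3081301464852164, -0.9143291533494206, -0.2627889117948626, 0.10516112036964896], [-0.0015999095935787739, 0.2757306314632696, -0.9612336132086498, 0.3556425162386906]]
plug 0.88 [253.  53.] [0.4808 0.149  0.    ]
plug 0.77 [313. 227.] [ 0.61   -0.0286  0.    ]
plug 0.69 [216. 160.] [0.4728 0.0156 0.    ]
plug_knob 0.71 [248.  49.] [0.4848 0.1477 0.04  ]
plug_knob 0.65 [320. 259.] [ 0.6256 -0.0486  0.04  ]
plug_knob 0.64 [200. 164.] [0.4676 0.0156 0.04  ]
coupler_pivots 0.67 [320. 206.] [0.5959 0.0383 0.13  ]
coupler_seat 0.77 [316. 201.] [0.5938 0.0364 0.1135]
coupler_seat 0.26 [318. 123.] [0.5753 0.0968 0.1135]
strainer 0.61 [318. 175.] [0.5955 0.0346 0.    ]
cam_left_tip 0.73 [318. 122.] [0.5745 0.0985 0.155 ]
cam_right_tip 0.78 [319. 302.] [ 0.6172 -0.0298  0.155 ]
```

View pics/w2.png

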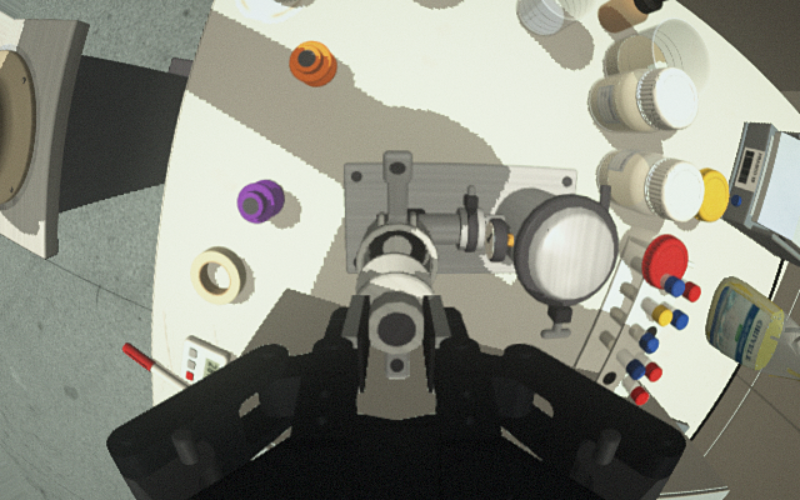

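The wrist view shows the plug's knob at (397,328) and the coupler mouth behind it, centred on column 397, so it's aligned along the finger axis. Both cam arms are up. I'll fit the rim circle from wrist depth for the other direction.

```bash
cat > d.py <<'E'
from h import *
from scipy.optimize import least_squares
np.set_printoptions(precision=4,suppress=True)
im=imaging.get_image("wrist"); f=200/np.tan(np.radians(im["fov_y"]/2))
v,u=np.mgrid[:400,:640]; x=(u-im["cx"])/f; y=(v-im["cy"])/f; r=np.hypot(x,y)+1e-9; d=im["depth"]; t=np.tan(r)/r
c=np.stack([x*t*d,y*t*d,d],-1); T=im["world_from_camera"]; P=c@T[:3,:3].T+T[:3,3]
o=env.observe(); R=o["tool_rot"]; tcp=o["position"]; print(tcp)
def fit(c0,z0,z1,rad,n):
    m=(P[...,2]>z0)&(P[...,2]<z1)&(np.hypot(P[...,0]-c0[0],P[...,1]-c0[1])<rad+.006)&(d>0); Q=P[m]; print(n,len(Q),Q.mean(0))
    return m,Q
m,Q=fit((.595,.0365),.136,.146,.024,"rim")
hi=np.median(Q[:,2]); Q=Q[abs(Q[:,2]-hi)<.003]
g=least_squares(lambda p:np.maximum(0,np.hypot(*(Q[:,:2]-p).T)-.024)+np.maximum(0,.020-np.hypot(*(Q[:,:2]-p).T)),[.595,.0365],loss="soft_l1",f_scale=.001)
print("rim",hi,g.x,g.cost)
k=fit(tcp,tcp[2]+.004,tcp[2]+.016,.008,"knob")[1]
kz=np.median(k[:,2]); print("knobtop z rel tcp",kz-tcp[2], "shift to rim (tool x,y)",R[:2,:2].T@(g.x-tcp[:2]))
# rim outline prediction vs picture
for a in (90,60,120,0,180):
    w=np.radians(a+17.7); print(a,np.array(pix(im,[g.x[0]+.024*np.cos(w),g.x[1]+.024*np.sin(w),.141],True))*1.25)
kc=np.array(pix(im,[tcp[0],tcp[1],tcp[2]+.010],True)); print("knob predicted",kc*1.25)
E
python3 d.py
```

```text
[0.5939 0.0375 0.2153]
rim 688 [0.5914 0.0487 0.1394]
rim 0.13970572729765252 [0.594 0.038] 4.993780324527417e-05
knob 1785 [0.5935 0.0389 0.224 ]
knobtop z rel tcp 0.008757290970679954 shift to rim (tool x,y) [0.0005 0.0002]
90 [395.853  221.3918]
60 [416.8108 226.9008]
120 [374.8929 226.906 ]
0 [436.6118 261.3829]
180 [355.0829 261.3975]
knob predicted [395.5703 331.0324]
```

Rim and TCP agree to within 0.5 mm, and the knob and rim pixels confirm it. Lowering to just above the rim, then feeling in.

Request:
jog_arm:
  plan: "0 0 0 0.03 0.02 1.5 255;0 0 0 0 0 1.5 255;0 0 0 0 0 0.5 255;0 0 0 0 0 0.2 255;0 0 0 0 0 0.2 255;0 0 0 0 0 0.2 255;0 0 0 0 0 0.2 255;0 0 0 0 0 0 255"

```text
time_s: 8.55
position: [0.5942, 0.0378, 0.1724]
tool_rot: [[-0.304, 0.953, 0.0], [0.953, 0.304, 0.0], [-0.0, 0.0, -1.0]]
ft_force: [0.4, -0.8, -2.8]
grip_width: 0.0217
gripper_force: 49.8
```

Request:
jog_arm:
  plan: "0 0 0 0 0 0.3 255;0 0 0 0 0 0.3 255;0 0 0 0 0 0.3 255;0 0 0 0 0 0.3 255;0 0 0 0 0 0.3 255;0 0 0 0 0 0.3 255;0 0 0 0 0 0.1 255;0 0 0 0 0 0 255;0 0 0 0 0 0 255"

```text
time_s: 9.3
position: [0.5941, 0.0378, 0.1533]
tool_rot: [[-0.304, 0.953, -0.0], [0.953, 0.304, 0.0], [0.0, -0.0, -1.0]]
ft_force: [0.8, -0.0, -2.2]
grip_width: 0.0211
gripper_force: 49.8
```

Request:
jog_arm:
  plan: "0 0 0 0 0 0.1 255;0 0 0 0 0 0.1 255;0 0 0 0 0 0.05 255;0 0 0 0 0 0.05 255;0 0 0 0 0 0 255;0 0 0 0 0 0 255"

```text
time_s: 9.8
position: [0.5941, 0.0378, 0.1503]
tool_rot: [[-0.304, 0.953, -0.0], [0.953, 0.304, 0.0], [0.0, 0.0, -1.0]]
ft_force: [1.1, -0.2, -2.7]
grip_width: 0.0212
gripper_force: 49.8
```

Request:
jog_arm:
  plan: "0 0 0 0 0 0.05 255;0 0 0 0 0 0.05 255;0 0 0 0 0 0 255;0 0 0 0 0 0 255"

```text
time_s: 10.13
position: [0.5941, 0.0378, 0.1493]
tool_rot: [[-0.304, 0.953, -0.0], [0.953, 0.304, 0.0], [0.0, -0.0, -1.0]]
ft_force: [0.2, -0.2, -2.0]
grip_width: 0.0215
gripper_force: 49.8
```

Request:
jog_arm:
  plan: "0 0 0 0 0 0.05 255;0 0 0 0 0 0.05 255;0 0 0 0 0 0 255;0 0 0 0 0 0 255"

```text
time_s: 10.47
position: [0.5941, 0.0378, 0.1485]
tool_rot: [[-0.304, 0.953, 0.0], [0.953, 0.304, -0.0], [-0.0, 0.0, -1.0]]
ft_force: [-0.2, -0.6, -0.3]
grip_width: 0.0213
gripper_force: 49.9
```

Request:
jog_arm:
  plan: "0 0 0 0 0 0.05 255;0 0 0 0 0 0.05 255;0 0 0 0 0 0 255;0 0 0 0 0 0 255"

```text
time_s: 10.8
position: [0.5942, 0.0377, 0.1478]
tool_rot: [[-0.304, 0.953, 0.001], [0.953, 0.304, -0.0], [-0.0, 0.001, -1.0]]
ft_force: [-0.9, -0.9, 4.4]
grip_width: 0.0212
gripper_force: 50.4
```

Request:
jog_arm:
  plan: "0 0 0 0 0 0.05 255;0 0 0 0 0 0.05 255;0 0 0 0 0 0.05 255;0 0 0 0 0 0 255;0 0 0 0 0 0 255"

```text
time_s: 11.22
position: [0.5943, 0.0377, 0.147]
tool_rot: [[-0.304, 0.953, 0.001], [0.953, 0.304, -0.0], [-0.001, 0.001, -1.0]]
ft_force: [-3.6, -1.2, 10.3]
grip_width: 0.0212
gripper_force: 51.1
```

Request:
jog_arm:
  plan: "0 0 0 0 0 0.05 255;0 0 0 0 0 0.05 255;0 0 0 0 0 0.05 255;0 0 0 0 0 0.03 255;0 0 0 0 0 0 255;0 0 0 0 0 0 255;0 0 0 0 0 0 255"

```text
time_s: 11.8
position: [0.5944, 0.0376, 0.1461]
tool_rot: [[-0.304, 0.953, 0.002], [0.953, 0.304, -0.001], [-0.002, 0.002, -1.0]]
ft_force: [-5.6, -1.2, 16.4]
grip_width: 0.0214
gripper_force: 51.7
```

About 19 N on the seal after allowing for the plug's weight. Easing the load off, then letting go.

Request:
jog_arm:
  plan: "0 0 0 0 0 -0.1 255;0 0 0 0 0 -0.1 255;0 0 0 0 0 -0.1 255;0 0 0 0 0 -0.08 255;0 0 0 0 0 0 255;0 0 0 0 0 0 255"

```text
time_s: 12.3
position: [0.5942, 0.0378, 0.1478]
tool_rot: [[-0.304, 0.953, 0.0], [0.953, 0.304, -0.0], [-0.0, 0.0, -1.0]]
ft_force: [-0.6, -0.9, 4.2]
grip_width: 0.0211
gripper_force: 50.5
```

Request:
jog_arm:
  plan: "0 0 0 0 0 0 150;0 0 0 0 0 0 100;0 0 0 0 0 0 0;0 0 0 0 0 0 0;0 0 0 0 0 0 0;0 0 0 0 0 0 0;0 0 0 0 0 0 0"

```text
time_s: 12.88
position: [0.5941, 0.0378, 0.1478]
tool_rot: [[-0.304, 0.953, -0.0], [0.953, 0.304, 0.0], [0.0, -0.0, -1.0]]
ft_force: [-0.2, 0.4, 0.5]
grip_width: 0.0856
gripper_force: 0.0
```

Request:
jog_arm:
  plan: "0 0 0 0 0 -0.5 0;0 0 0 0 0 -1.5 0;0 0 0 0 0 -3 0;0 0 0 0 0 -3 0;0 0 0 0 0 0 0;0 0 0 0 0 0 0"

```text
time_s: 13.38
position: [0.5946, 0.0378, 0.2297]
tool_rot: [[-0.304, 0.953, 0.004], [0.953, 0.304, -0.0], [-0.002, 0.003, -1.0]]
ft_force: [-0.7, 0.3, 0.4]
grip_width: 0.0855
gripper_force: 0.0
```

```bash
python3 c.py w3.png
python3 - <<'E'
from h import *
exec(open('d.py').read().split("def fit")[0])
C=np.array([.5942,.0377]); s=np.radians(17.7); ex=np.array([np.cos(s),np.sin(s)]); ey=np.array([-ex[1],ex[0]])
L=np.stack([(P[...,:2]-C)@ex,(P[...,:2]-C)@ey,P[...,2]],-1)
m=(np.hypot(L[...,0],L[...,1])<.016)&(L[...,2]>.12)&(L[...,2]<.18)&(d>0); print("top z",np.percentile(L[m][:,2],[50,90]),L[m&(P[...,2]>.15)].mean(0))
for sg in(1,-1):
    m=(abs(L[...,0])<.01)&(sg*L[...,1]>.035)&(sg*L[...,1]<.085)&(L[...,2]>.12)&(L[...,2]<.18)&(d>0); Q=L[m]
    print(sg,len(Q),np.polyfit(abs(Q[:,1]),Q[:,2],1) if len(Q)>5 else 0, Q.min(0),Q.max(0))
E
```

```text
[0.594  0.0378 0.228 ] [[-0.3043826941684052, 0.9525497248124959, 0.0004441288345613219], [0.952549817389896, 0.3043827283121994, -9.78252929961179e-06], [-0.00014450349197820127, 0.0004200772076349521, -0.9999999013269354]] 65.70646984690485 [[0.9523838594702205, 0.29183442421190486, 0.08830432076354847, 0.5723381268678023], [0.3048778144129977, -0.9151137174382944, -0.2638492039688919, 0.10566994599374209], [0.00380821472076337, 0.27820775151165383, -0.9605133754922255, 0.37104133772605064]]
plug 0.97 [254.  57.] [0.4821 0.1473 0.    ]
plug 0.95 [310. 193.] [0.5966 0.0073 0.    ]
plug 0.71 [171. 288.] [ 0.4376 -0.2015  0.    ]
plug_knob 0.96 [314. 210.] [0.6038 0.0007 0.04  ]
plug_knob 0.6 [205. 160.] [0.4695 0.0194 0.04  ]
plug_knob 0.58 [249.  51.] [0.4843 0.1479 0.04  ]
strainer 0.81 [315. 172.] [0.595  0.0351 0.    ]
cam_left_tip 0.9 [311. 123.] [0.5722 0.0964 0.155 ]
cam_right_tip 0.8 [316. 292.] [ 0.6164 -0.0304  0.155 ]
cam_right_tip 0.71 [180. 215.] [ 0.4936 -0.0001  0.155 ]
[0.594  0.0378 0.2274]
top z [0.1562 0.1575] [-0.001   0.0012  0.1567]
1 756 [0.6774 0.1191] [-0.0077  0.0351  0.1411] [0.0071 0.0654 0.1642]
-1 749 [0.7177 0.1152] [-0.0078 -0.0668  0.1391] [ 0.0074 -0.0351  0.1629]
```

View pics/w3.png

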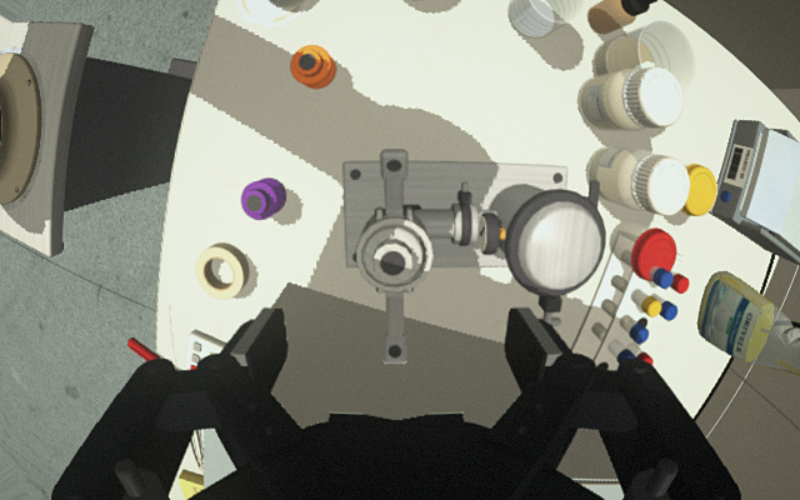

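The plug stands upright in the coupler with its knob at (395,262), top at 0.157 m as expected. Both arms are still up, tips at (394,160) and (396,352), about 0.96 rad. I'll turn a quarter so the open fingers straddle the arms.

Request:
jog_arm:
  plan: "0 0 -6.92 0 0 0 0;0 0 -6.92 0 0 0 0;0 0 -6.92 0 0 0 0;0 0 -6.92 0 0 0 0;0 0 -6.92 0 0 0 0;0 0 -6.92 0 0 0 0;0 0 -6.92 0 0 0 0;0 0 -6.92 0 0 0 0;0 0 -6.92 0 0 0 0;0 0 -6.92 0 0 0 0"

```text
time_s: 14.67
position: [0.594, 0.0378, 0.2276]
tool_rot: [[-0.999, 0.048, -0.0], [0.048, 0.999, 0.0], [0.0, 0.0, -1.0]]
ft_force: [0.4, 0.2, -0.6]
grip_width: 0.0853
gripper_force: 0.0
```

Request:
jog_arm:
  plan: "0 0 -6.92 0 0 0 0;0 0 -6.92 0 0 0 0;0 0 -6.92 0 0 0 0;0 0 0 0 0 2 0;0 0 0 0 0 2 0;0 0 0 0 0 2 0;0 0 0 0 0 1 0;0 0 0 0 0 0 0;0 0 0 0 0 0 0"

```text
time_s: 15.42
position: [0.5943, 0.0378, 0.1581]
tool_rot: [[-0.953, -0.304, -0.0], [-0.304, 0.953, 0.0], [0.0, 0.0, -1.0]]
ft_force: [0.1, 0.3, 0.2]
grip_width: 0.0853
gripper_force: 0.0
```

```bash
python3 c.py w4.png
```

```text
[0.5946 0.0377 0.1588] [[-0.9527607007273332, -0.30371831673501687, 0.0014937299651496428], [-0.3037189115622748, 0.9527616643731215, -0.00018346767136186376], [-0.0013674461553986681, -0.0006284748263107266, -0.9999988675545609]] 65.70646984690485 [[-0.30413840915725243, 0.9155577339691777, 0.26316128865112076, 0.5272479853425962], [0.952627347861577, 0.2925878965885551, 0.0830268563544439, 0.01772307732154835], [-0.0009819274475059523, 0.2759462964765206, -0.9611725533323237, 0.29962933173079936]]
plug 0.64 [452. 114.] [0.483 0.148 0.   ]
plug 0.63 [337.  57.] [0.4707 0.0201 0.    ]
plug 0.57 [313. 217.] [0.6296 0.0465 0.    ]
plug_knob 0.92 [472. 114.] [0.4813 0.1495 0.04  ]
plug_knob 0.76 [318. 243.] [0.6393 0.0546 0.04  ]
plug_knob 0.71 [339.  48.] [0.4706 0.0187 0.04  ]
strainer 0.88 [316. 182.] [0.594 0.038 0.   ]
cam_left_tip 0.76 [436. 251.] [0.5758 0.1017 0.155 ]
cam_right_tip 0.97 [188. 249.] [ 0.6163 -0.0279  0.155 ]
```

View pics/w4.png

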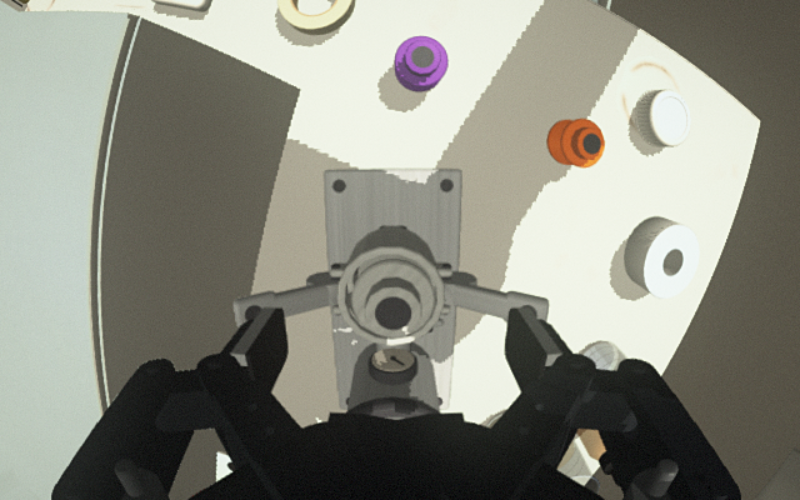

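The fingertips stand over both arms, finger tops at (265,310) and (530,310), with the knob centred at (393,312). Pushing both arms down together.

Request:
jog_arm:
  plan: "0 0 0 0 0 0.8 0;0 0 0 0 0 0.6 0;0 0 0 0 0 0.4 0;0 0 0 0 0 0.4 0;0 0 0 0 0 0.4 0;0 0 0 0 0 0.4 0;0 0 0 0 0 0 0"

```text
time_s: 16.4
position: [0.5949, 0.0377, 0.1283]
tool_rot: [[-0.953, -0.304, 0.003], [-0.304, 0.953, -0.0], [-0.003, -0.001, -1.0]]
ft_force: [0.4, -0.6, 4.9]
grip_width: 0.0856
gripper_force: 2.3
```

Request:
jog_arm:
  plan: "0 0 0 0 0 0.4 0;0 0 0 0 0 0.4 0;0 0 0 0 0 0.4 0;0 0 0 0 0 0.4 0;0 0 0 0 0 0.2 0;0 0 0 0 0 0 0;0 0 0 0 0 0 0"

```text
time_s: 16.98
position: [0.5954, 0.0374, 0.1111]
tool_rot: [[-0.953, -0.304, 0.004], [-0.304, 0.953, -0.001], [-0.004, -0.002, -1.0]]
ft_force: [1.4, -1.5, 10.1]
grip_width: 0.0855
gripper_force: 4.2
```

Request:
jog_arm:
  plan: "0 0 0 0 0 0.3 0;0 0 0 0 0 0.3 0;0 0 0 0 0 0.3 0;0 0 0 0 0 0 0;0 0 0 0 0 0 0"

```text
time_s: 17.4
position: [0.5955, 0.0376, 0.1021]
tool_rot: [[-0.953, -0.304, 0.005], [-0.304, 0.953, -0.001], [-0.004, -0.002, -1.0]]
ft_force: [1.9, -0.3, 7.8]
grip_width: 0.0856
gripper_force: 3.8
```

Request:
jog_arm:
  plan: "0 0 0 0 0 0.3 0;0 0 0 0 0 0.3 0;0 0 0 0 0 0.2 0;0 0 0 0 0 0 0;0 0 0 0 0 0 0"

```text
time_s: 17.82
position: [0.5952, 0.0377, 0.0937]
tool_rot: [[-0.953, -0.304, 0.004], [-0.304, 0.953, -0.0], [-0.003, -0.001, -1.0]]
ft_force: [2.3, 0.3, 7.7]
grip_width: 0.0854
gripper_force: 3.3
```

Now squeezing both arms home together.

Request:
jog_arm:
  plan: "0 0 0 0 0 0 40;0 0 0 0 0 0 60;0 0 0 0 0 0 80;0 0 0 0 0 0 100;0 0 0 0 0 0 120;0 0 0 0 0 0 120;0 0 0 0 0 0 120;0 0 0 0 0 0 120"
  grip_force: 80

```text
time_s: 18.48
position: [0.5961, 0.0358, 0.0948]
tool_rot: [[-0.953, -0.304, 0.006], [-0.304, 0.953, -0.004], [-0.005, -0.006, -1.0]]
ft_force: [1.6, -7.8, 13.3]
grip_width: 0.0599
gripper_force: 82.7
```

Request:
jog_arm:
  plan: "0 0 0 0 0 0 255;0 0 0 0 0 0 255;0 0 0 0 0 0 255;0 0 0 0 0 0 255;0 0 0 0 0 0 255"
  grip_force: 115

```text
time_s: 18.9
position: [0.5961, 0.0358, 0.0951]
tool_rot: [[-0.953, -0.304, 0.006], [-0.304, 0.953, -0.004], [-0.005, -0.006, -1.0]]
ft_force: [0.4, -8.8, 14.7]
grip_width: 0.0586
gripper_force: 120.1
```

Request:
jog_arm:
  plan: "0 0 0 0 0 0 0;0 0 0 0 0 0 0;0 0 0 0 0 0 0;0 0 0 0 0 0 0;0 0 0 0 0 0 0;0 0 0 0 0 -1 0;0 0 0 0 0 -3 0;0 0 0 0 0 -4 0;0 0 0 0 0 -4 0;0 0 0 0 0 0 0"

```text
time_s: 19.73
position: [0.5966, 0.0377, 0.2217]
tool_rot: [[-0.953, -0.304, 0.014], [-0.304, 0.953, -0.002], [-0.013, -0.006, -1.0]]
ft_force: [1.0, -0.1, 0.8]
grip_width: 0.0857
gripper_force: 0.0
```

Request:
jog_arm:
  plan: "0 0 0 3 0 -1 0;0 0 0 3 0 0 0;0 0 0 0 0 0 0;0 0 0 0 0 0 0"

```text
time_s: 20.07
position: [0.5362, 0.0195, 0.2238]
tool_rot: [[-0.953, -0.303, 0.001], [-0.303, 0.953, -0.0], [-0.001, -0.0, -1.0]]
ft_force: [1.1, 0.7, -0.6]
grip_width: 0.0857
gripper_force: 0.0
```

Run:
```python
from h import *
exec(open('d.py').read().split("def fit")[0])
save(im,"w5.png",None,1.25)
C=np.array([.5942,.0377]); s=np.radians(17.7); ex=np.array([np.cos(s),np.sin(s)]); ey=np.array([-ex[1],ex[0]])
L=np.stack([(P[...,:2]-C)@ex,(P[...,:2]-C)@ey,P[...,2]],-1)
m=(np.hypot(L[...,0],L[...,1])<.016)&(L[...,2]>.15)&(L[...,2]<.18)&(d>0); print("top z",np.percentile(L[m][:,2],[50,90]))
for sg in(1,-1):
    for z in(.085,.095,.105,.115,.125,.135):
        m=(abs(L[...,0])<.012)&(sg*L[...,1]>.022)&(sg*L[...,1]<.085)&(abs(L[...,2]-z)<.005)&(d>0); Q=L[m]
        print(sg,z,len(Q),abs(Q[:,1]).max() if len(Q) else 0)
print(env.observe()["time_s"])
```

```text
[0.5371 0.0196 0.2236]
top z [0.1552 0.156 ]
1 0.085 22 0.02838422186850819
1 0.095 42 0.02852880536434179
1 0.105 31 0.02856154984977839
1 0.115 6 0.02837724745470582
1 0.125 28 0.03052180727205466
1 0.135 144 0.02909789354483778
-1 0.085 22 0.031127185121636012
-1 0.095 40 0.030978858341082695
-1 0.105 40 0.031163297112480334
-1 0.115 4 0.03110237103573541
-1 0.125 28 0.031749562955501964
-1 0.135 188 0.03132545313303481
20.1167
```

View pics/w5.png

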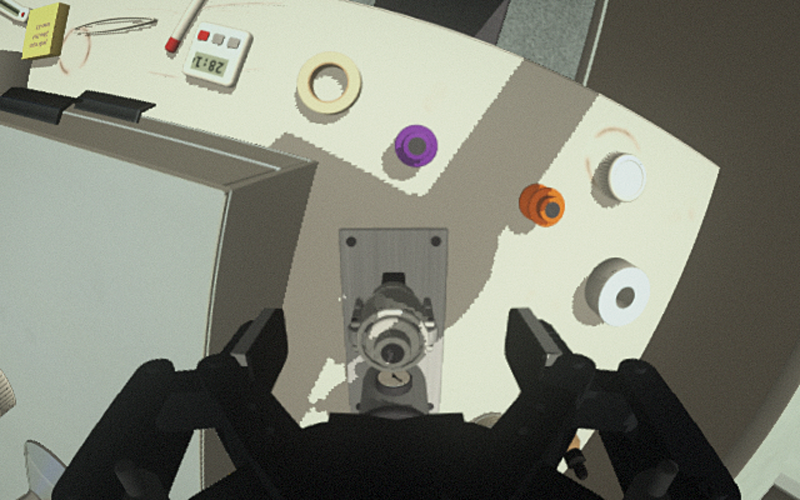

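The picture shows both arms flat against the coupler's sides at (357,320) and (431,320). Their outer faces keep a constant offset from 0.085 to 0.115 m height, about 60 mm apart, and the plug sits about 1 mm lower. The bystanders haven't moved, so I'm handing in.

```bash
python3 -c "
from rig import job
print(job.close_job())"
```

```text
the job is handed in; nothing more can be done
None
```

The plug is in the coupler, bedded with about 19 N and released while both cam arms were up; both arms were then swung down together and lie fully home, and the job was handed in at about 20 s.

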